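Clear the card ledge and hold the spring clip open over the job card

ROBOT

A 6-joint arm with a two-finger parallel gripper is mounted at the origin on the work surface. World frame = base frame: x ahead of the robot, y to its left, z up, the work surface at z = 0. Lengths are in m, angles in rad, forces in N, time in s.
With the tool pointing down it reaches from about 0.35 to 0.975 m from the base axis. Payload 4.9 kg.
Tool frame: the origin (TCP) lies on the centre line of the jaws, within the pads' length; the fingertips stand 14 mm ahead of it and the grasp point (between the pads) lies 5 mm behind it; x points along the fingers, z is the direction in which the jaws open and shut, and the axes are right-handed (so a half turn about x gives the same grasp; the last joint's range is limited). The gripper opens to 85 mm and grips with 20 to 120 N. Pads are 22 mm wide; open, the fingers measure 114 mm over their backs; the gripper's body (76 mm by 85 mm) begins 54 mm behind the grasp point. The pads swing forward as they close: fully open they stand 13 mm farther back than shut.
Start: joints at [-1.44, 0.053, 1.613, -0, 1.476, -0.119], TCP at [0.155, -0.606, 0.245] pointing down, gripper open.
Joint ranges: [-3.01, 3.01], [-1.01, 2.22], [0.06, 2.58], [-1.02, 4.17], [0.09, 2.62], [-3.14, 3.14]. Speed limits (rad/s): [2.57, 2.57, 3.14, 3.14, 3.14, 3.14].

INTERFACE

Orientations are given as a rotation vector (axis times angle).
In Python, from station import ctrl gives the robot as it stands.
- The arm moves only by the tool move_arm, never from a script. Its argument "increments" is a list that holds one entry, the list of rows, each a list of 4 numbers: the shift along the tool's x, y, z in units of 25 cm (1.0 is 25 cm), then the turn about the tool's x in units of 90 degrees (1.0 is 90 degrees). A call has 1 to 20 rows; each row shifts and turns the commanded pose from where the row before left it, along the tool's axes as they then stand; what a row does not reach is not made up. A row lasts 1/12 s, in which the tool goes at most 41.7 mm and 7.16 degrees, less where a joint would pass 70% of its speed; a pose out of reach is approached as far as the arm can. A call with a number of a shift or a turn outside -1 to 1 is refused whole. A call with a gripper value outside its range is refused whole. "gripper" is the closure, from 0 (fully open) to 1 (shut), set as the call begins (left out, the last holds). The fingers move at their own pace and stop on an object; "squeeze" is the grip in N (left out, the last holds). Time passes only in rows, so rows that do not move let the fingers close. It gives the time, the measured TCP pose, the force and the opening at its end, in the units of the state.
- ctrl.get_obs(): the state, without advancing time (a new reading comes with each control period).
- ctrl.get_image(name): name is "scene" or "top" or "wrist"; returns a dict with "pixels" (384x512x3 uint8, red, green, blue), "depth" (384x512 float32, m along the optical axis (not along the pixel's ray), 0 where there is no reading), "K" (3x3 intrinsics, pixels), "extrinsics" (4x4, takes a point from camera to world coordinates); the wrist camera has in their place "tool_from_camera" (4x4, takes a point from camera to tool coordinates, whose origin is the TCP and whose axes are the tool frame's). Camera axes: x right, y up, looking along -z (the intrinsics and any distortion apply to the point x, -y, -z); pixel columns grow to the right and rows downward; lengths in m; the calibration is good to about 2 mm. A picture is of the moment at which its call begins: read the wrist's pose just before it.
- ctrl.finish_job(): hands the job in, once; it reports no verdict.
Trained networks look in the newest picture that a camera, given by its name, has taken for a name from the list of things; names that differ only in an ending like _2 or _b are one class to them, and where a whole thing is asked for, a point or a joint stands for the part that bears it (a point fixed in the world has none). Each returns a list of dicts, best first, with "score" (0 to 1); they miss things now and then, are a little off and sometimes report something else, mostly with a low value. They report only what shows in the picture. A call takes as long as a camera call.
- ctrl.trace(camera, target): "region" (384x512 bool, what is visible of it) and "pixel" ([row, column] in pixels, amid what is visible of it).
The state is a dict: "t": time; "q": joint angles; "dq": joint speeds; "effort": joint torques, N m; "tool_pos": TCP position; "tool_rot": TCP orientation; "contact_force": force on the tool from outside, world axes, zero at the start; "wrist_torque": the same for the moment, N m; "opening": finger opening in m.
Only numpy, scipy, OpenCV 4.12 (cv2) and the standard library are available. Lean on these libraries where they do the work, as an engineer would, in place of code of your own. Each camera call takes 0.05 s, during which the arm holds its last target. There are 200 camera calls.

TASK

First clear the two packing offcuts from the ledge of the job-card stand into the scrap bin. Then squeeze the handles of the spring clip to spread its jaws, lift it off its rack and hold it, upright and wide open, over the middle of the card's top edge, with the edge well inside the open jaws and the clip not touching the card or stand, so that I can slip a packing note in. Finish while still holding the clip open there, and leave the carton, tape roll and stapler alone.

Things in the scene. Friction and masses are not known exactly. Their poses are not given: they have to be found in the camera images.
- stand: fixed grey job-card stand: a flat block 120 (x) by 240 (y) by 30 mm high, whose top is the ledge. A stiff white card, 4 mm thick and 130 mm wide, stands upright in it 30 mm to the +x side of its middle, running along y and rising 55 mm above the ledge. Origin at the middle of the block's underside. The offcuts lie on the wider part of the ledge, on the -x side of the card
- card_top (a point): middle of the card's top edge, 85 mm above the bench; z up, x across the card's 4 mm thickness, y along the edge
- rack_top (a point): middle of the top edge of the clip rack: a fixed upright aluminium plate 4 mm thick (x), 90 mm long (y), top 65 mm above the bench, on a dark foot 100 by 110 by 12 mm. The clip starts clamped on this edge
- clip: steel spring clip, about 70 g, standing upright, jaws down and handles up. Origin midway between the two pivots; z up, y along the pivots (along the plate it sits on), x across the jaws: the handles are squeezed together along x. A small fixed block between the jaws reaches down to 8 mm below the origin (it rests on the rack's edge at the start), so an edge can rise at most 22 mm above the mouth point. Mirror image front and back
- clip_grip (a point): point midway between the two handles, 33 mm above the clip's origin: the place to squeeze. Each handle is a flat steel plate 26 mm wide (y), 3 mm thick and 45 mm long, reaching from its pivot (8 mm to either side of the origin) up and outwards. At the start the pair is 42 mm wide over the outside at this height and 51 mm at the handles' tops; fully squeezed the handles are upright and 19 mm wide over the outside
- clip_mouth (a point): point midway between the jaw tips when shut, 30 mm below the clip's origin (fully open, the tips themselves swing up to about 27 mm below it). The jaws are 50 mm wide (y)
- jaw_a (a joint): opening angle of each jaw (both turn together): 0 shut on a 4 mm thick edge, 0.36 rad fully squeezed (a firm stop), when the gap between the jaw tips is about 24 mm; at 0.2 the gap is about 15 mm. The spring needs a squeeze of about 6 N on each handle to begin to open and about 12 N to reach the stop; some 25 N holds it firmly against the stop
- foam_mid (a point): white foam offcut, a stepped block 36 by 36 mm in plan and 36 mm high (the upper half is only 22 mm long in x), 15 g, loose on the ledge; this point is in the middle half-way up. Its two flat full-height sides face along its y, 36 mm apart
- offcut_mid (a point): brown layered cardboard offcut, 46 (x) by 34 (y) mm in plan and 34 mm high, 20 g, loose on the ledge; this point is in the middle half-way up
- bin_in (a point): centre of the inner floor of the scrap bin, a fixed open orange tote 200 by 200 mm and 90 mm high with 5 mm walls and floor; z up, x and y along its sides
- carton: bystander: small white carton 60 by 110 by 50 mm, beyond the stand; origin at its underside
- tape: bystander: roll of brown tape lying flat, 90 mm across, 45 mm high, with a hole; origin at its underside
- stapler: bystander: dark stapler 130 mm long (y), 40 mm high; origin at its underside

How it is judged:
By the outcome, as a careful person would: the job done as asked, in the order asked, and still so for the second after the job is handed in, while the arm keeps its last pose, push and grip.
It also fails if it takes over 72 s, if anything falls off the work surface, if the arm or the gripper's body presses on something with over 40 N, if the wrist force passes 120 N, or if a joint passes its speed limit or range.

## Working session

There is one attempt and no reset: what is moved stays moved. The work goes in short steps, Python scripts to look and compute and a tool call to move; the robot and the scene stay as the last step left them, time stands still between calls to the robot, and variables do not carry over. Pictures are saved under pics/ and viewed, about 8 in all and at most 12, crops included, and the job is handed in when it is done.

Besides the shell and the picture viewer there is one more tool, called after "Emit:" by a JSON object that holds its "method" and its "body", one argument or row to a line. move_arm: Moves the arm, as the interface text tells. Shifts and turns lie within -1 to 1; 1 stands for 25 cm of shift or 90 degrees of turn. Its arguments: {"type":"object","properties":{"increments":{"type":"array","items":{"type":"array","items":{"type":"array","items":{"type":"number","minimum":-1,"maximum":1}}}},"gripper":{"type":"number"},"squeeze":{"type":"number"}},"required":["increments"]}

```bash
mkdir -p pics; ls; cat > h.py <<'E'
import numpy as np, cv2
from station import ctrl
from scipy.spatial.transform import Rotation as R
def cloud(im, ext):
    K=im["K"]; d=im["depth"]; r,c=np.mgrid[0:d.shape[0],0:d.shape[1]]
    p=np.stack([(c-K[0,2])/K[0,0]*d, -(r-K[1,2])/K[1,1]*d, -d, np.ones_like(d)],-1)
    w=p@np.asarray(ext).T
    w=w[...,:3]; w[d==0]=np.nan
    return w
def tool():
    o=ctrl.get_obs(); T=np.eye(4); T[:3,:3]=R.from_rotvec(o["tool_rot"]).as_matrix(); T[:3,3]=o["tool_pos"]; return T
def look(name):
    T=tool(); im=ctrl.get_image(name)
    ext=im["extrinsics"] if name!="wrist" else T@im["tool_from_camera"]
    return im, cloud(im,ext)
def save(im,f): cv2.imwrite("pics/"+f, im["pixels"][...,::-1])
E
python3 - <<'E'
from h import *
np.set_printoptions(precision=3,suppress=True)
o=ctrl.get_obs(); print(o["t"],o["tool_pos"],o["opening"]); print(tool())
out=[]
for n in ["scene","top"]:
    im,w=look(n); out.append(im["pixels"])
    for t in ["stand","clip","foam_mid","offcut_mid","bin_in","carton","tape","stapler","rack_top","card_top"]:
        try: L=ctrl.trace(n,t)
        except Exception as e: print(n,t,e); continue
        for d in L[:2]:
            m=d["region"]; p=w[m]; p=p[~np.isnan(p[:,0])]
            if len(p): print(n,t,round(d["score"],2),d["pixel"],m.sum(),np.median(p,0),np.percentile(p,2,axis=0),np.percentile(p,98,axis=0))
cv2.imwrite("pics/a.png",out[0][...,::-1]);cv2.imwrite("pics/b.png",out[1][...,::-1])
E
```

```text
pics
0.0 [ 0.154 -0.605  0.244] 0.08548556505070098
[[-0.     0.969  0.247  0.154]
 [ 0.002  0.247 -0.969 -0.605]
 [-1.     0.    -0.002  0.244]
 [ 0.     0.     0.     1.   ]]
scene stand 0.7 [200.1, 259.0] 3771 [0.598 0.011 0.03 ] [ 0.511 -0.122  0.007] [0.661 0.116 0.084]
scene stand 0.67 [246.0, 197.7] 1019 [ 0.777 -0.004  0.03 ] [ 0.741 -0.064  0.002] [0.806 0.049 0.041]
scene clip 0.61 [177.9, 157.4] 1097 [ 0.741 -0.195  0.035] [ 0.7   -0.242  0.001] [ 0.783 -0.157  0.047]
scene clip 0.57 [248.3, 410.4] 589 [0.479 0.326 0.078] [0.458 0.308 0.046] [0.505 0.352 0.115]
scene foam_mid 0.58 [204.4, 284.3] 349 [0.572 0.059 0.051] [0.553 0.036 0.032] [0.588 0.074 0.067]
scene offcut_mid 0.79 [166.5, 261.5] 387 [ 0.537 -0.042  0.062] [ 0.51  -0.065  0.031] [ 0.555 -0.029  0.066]
scene carton 0.8 [296.7, 283.9] 2125 [0.724 0.207 0.049] [0.686 0.147 0.   ] [0.754 0.258 0.052]
scene carton 0.64 [247.4, 410.0] 545 [0.481 0.326 0.078] [0.46  0.31  0.046] [0.505 0.352 0.114]
scene tape 0.79 [176.8, 156.4] 1091 [ 0.741 -0.194  0.035] [ 0.698 -0.241  0.001] [ 0.783 -0.157  0.047]
scene stapler
[... 1102 characters left out ...]

top carton 0.81 [160.9, 187.0] 811 [0.712 0.201 0.049] [0.682 0.147 0.011] [0.747 0.256 0.055]
top carton 0.64 [207.5, 254.6] 2785 [ 0.578 -0.006  0.03 ] [ 0.495 -0.121  0.019] [0.654 0.108 0.082]
top tape 0.7 [149.3, 324.0] 511 [ 0.738 -0.2    0.042] [ 0.696 -0.241 -0.001] [ 0.782 -0.157  0.05 ]
top tape 0.5 [206.0, 256.0] 2763 [ 0.577 -0.005  0.03 ] [ 0.494 -0.121  0.019] [0.653 0.11  0.082]
top stapler 0.62 [145.9, 255.9] 482 [ 0.768 -0.011  0.033] [ 0.74  -0.068  0.   ] [0.798 0.047 0.043]
top rack_top 0.61 [237.1, 151.9] 921 [0.479 0.314 0.012] [0.427 0.266 0.006] [0.543 0.385 0.062]
top card_top 0.97 [206.5, 256.1] 2838 [ 0.577 -0.006  0.03 ] [ 0.493 -0.121  0.003] [0.652 0.11  0.082]
```

```bash
python3 - <<'E'
import cv2,numpy as np
a=cv2.imread("pics/a.png");b=cv2.imread("pics/b.png")
b=cv2.resize(b[100:300,90:430],None,fx=2.3,fy=2.3,interpolation=cv2.INTER_CUBIC)
cv2.imwrite("pics/b2.png",b)
E
```

```text
(no output)
```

View pics/a.png

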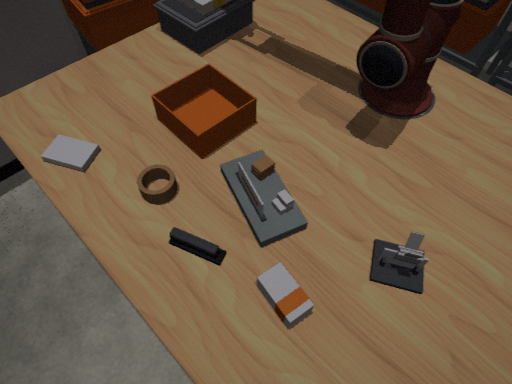

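View pics/b2.png

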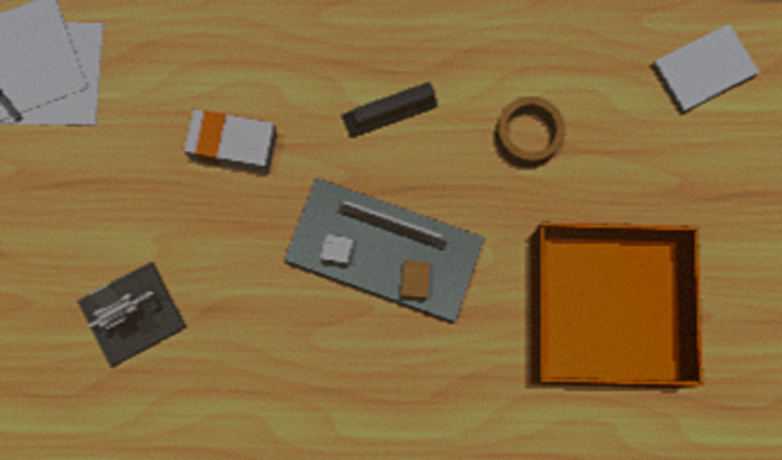

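The scene view shows the stand at about (200,259), with the foam at (203,284) and the cardboard at (167,262). The clip on its rack is at (255,405) and the bin at (110,205). The top view agrees, and the stand is turned by about 20°. Next I'll measure yaws and centres.

```bash
python3 - <<'E'
from h import *
np.set_printoptions(precision=4,suppress=True)
C=[]
for n in ["scene","top"]:
    im,w=look(n); p=w.reshape(-1,3); C.append((n,p[~np.isnan(p[:,0])]))
def rect(q):
    (c,s,a)=cv2.minAreaRect((q[:,:2]*1000).astype(np.float32)); return np.array([*c,*s,a])
def box(p,lo,hi): return p[np.all((p>lo)&(p<hi),1)]
for n,p in C:
    print(n)
    print("ledge",rect(box(p,[.46,-.16,.02],[.70,.16,.037])))
    for nm,lo,hi in [("card",[.52,-.1,.078],[.68,.12,.09]),("foamtop",[.53,.02,.055],[.605,.09,.075]),("foamall",[.53,.02,.04],[.605,.09,.055]),("off",[.48,-.09,.055],[.58,-.01,.072]),
        ("foot",[.40,.24,.006],[.57,.42,.018]),("rackclip",[.42,.27,.055],[.55,.38,.07]),("clip",[.42,.27,.095],[.55,.38,.13]),("bin",[.35,-.45,.08],[.65,-.15,.1])]:
        q=box(p,lo,hi)
        if len(q)<4: print(nm,len(q)); continue
        d=q[:,:2]-q[:,:2].mean(0); u,s,v=np.linalg.svd(d); ang=np.degrees(np.arctan2(v[0,1],v[0,0]))
        print(nm,len(q),q.mean(0),"rect",rect(q),"pca",round(ang,1),"z98",np.percentile(q[:,2],95))
E
```

```text
scene
ledge [573.9847  -7.8614 243.0496 121.2321  70.979 ]
card 129 [ 0.604  -0.0145  0.0835] rect [602.6083 -16.8856 128.7789   5.3076  71.2584] pca 71.0 z98 0.0866860025406118
foamtop 167 [0.5635 0.0572 0.0645] rect [561.9922  55.2456  38.0922  22.5104  81.7469] pca 81.2 z98 0.06748249945782665
foamall 150 [0.577  0.0562 0.0474] rect [569.0503  54.3986  37.0621  36.2436  80.9108] pca 103.6 z98 0.05380157837182657
off 268 [ 0.5324 -0.0457  0.0625] rect [530.8991 -47.4256  36.3254  49.6594  86.2506] pca -5.8 z98 0.06551475699864066
foot 1433 [0.5009 0.3286 0.0114] rect [484.9105 326.2899 100.9918 110.0493  29.9744] pca 90.6 z98 0.014064237093206252
rackclip 148 [0.489  0.3237 0.0617] rect [485.5675 327.1957  18.0025  90.526   22.3979] pca -62.8 z98 0.06692049993077326
clip 177 [0.4741 0.3257 0.1064] rect [481.3344 330.2427  51.3403  26.7237  30.1118] pca 28.8 z98 0.11531844099724828
bin 877 [ 0.5034 -0.2999  0.0866] rect [ 500.8197 -303.4945  203.1886  201.9809   89.5504] pca 86.3 z98 0.09102643643285062
top
ledge [587.009   27.3326 312.2581 122.4686  70.4849]
card 81 [ 0.6028 -0.017
[... 237 characters left out ...]
.0533 0.0484] rect [569.0278  55.08    35.8183  35.8318  80.895 ] pca 177.7 z98 0.05380107713541871
off 183 [ 0.5305 -0.0471  0.0633] rect [531.1718 -47.0511  33.7606  47.6756  85.6552] pca 176.1 z98 0.06745558272640093
foot 845 [0.4812 0.32   0.0118] rect [484.6313 326.2358 173.0728 156.5735  88.748 ] pca 148.7 z98 0.016029019150130663
rackclip 38 [0.4872 0.3223 0.0635] rect [485.9107 326.9464  13.8127  88.973   25.1692] pca 120.2 z98 0.06920034734356997
clip 71 [0.4888 0.3352 0.1068] rect [482.922  331.0095  49.854   25.1519  31.173 ] pca -149.3 z98 0.11661081707723553
bin 605 [ 0.502  -0.3032  0.0878] rect [ 501.5653 -303.4393  202.0856  200.9367   89.2901] pca -76.2 z98 0.092569792388888
```

Emit:
{"method": "move_arm", "body": {
  "increments": [
    [[0.0228,0.113,-0.1074,0.013],[0.0228,0.113,-0.1074,0],[0.0228,0.113,-0.1074,0],[0.0228,0.113,-0.1074,0],[0.0228,0.113,-0.1074,0],[0.0228,0.113,-0.1074,0],[0.0228,0.113,-0.1074,0],[0.0228,0.113,-0.1074,0],[0.0228,0.113,-0.1074,0],[0.0228,0.113,-0.1074,0],[0.0228,0.113,-0.1074,0],[0.0228,0.113,-0.1074,0],[0.0228,0.113,-0.1074,0],[0.0228,0.113,-0.1074,0],[0.0228,0.113,-0.1074,0],[0.0228,0.113,-0.1074,0],[0.0228,0.113,-0.1074,0],[0.0228,0.113,-0.1074,0],[0.0228,0.113,-0.1074,0],[0.0228,0.113,-0.1074,0]]
  ],
  "gripper": 0,
  "squeeze": 25
}}

```text
t: 2.87
tool_pos: [0.5828, 0.0482, 0.1312]
tool_rot: [1.038, 1.309, -1.038]
contact_force: [1.2, 0.5, 1.0]
opening: 0.0852
```

```bash
cat >> h.py <<'E'
def plan(x,y,z,yaw=None):
    """units to go, in current tool axes, and turn units to bring tool z to world yaw (mod 180)"""
    T=tool(); d=T[:3,:3].T@(np.array([x,y,z])-T[:3,3])/.25
    cur=np.degrees(np.arctan2(T[1,2],T[0,2])); s=""
    if yaw is not None:
        t=-((yaw-cur+90)%180-90); s=f"turn {t/90:.3f} (or {(t-np.sign(t)*180)/90:.3f})"
    print("shift",d.round(4),s,"cur yaw",cur.round(1),"q6",round(ctrl.get_obs()["q"][5],2),"t",ctrl.get_obs()["t"])
E
python3 -c "
from h import *
plan(.569,.0547,.05,81)"
```

```text
shift [ 0.3246 -0.048  -0.0379] turn 0.246 (or -1.754) cur yaw -76.8 q6 1.3 t 2.8667
```

Emit:
{"method": "move_arm", "body": {
  "increments": [
    [[0.0,-0.048,-0.038,0],[0.04,0,0,0.0615],[0.06,0,0,0.0615],[0.075,0,0,0.0615],[0.075,0,0,0.0615],[0.05,0,0,0],[0.025,0,0,0],[0,0,0,0],[0,0,0,0]]
  ]
}}

```text
t: 3.62
tool_pos: [0.5684, 0.0527, 0.0504]
tool_rot: [1.323, 1.131, -1.323]
contact_force: [0.4, -0.5, 0.2]
opening: 0.0852
```

Emit:
{"method": "move_arm", "body": {
  "increments": [
    [[0,0,0,0],[0,0,0,0],[0,0,0,0],[0,0,0,0],[0,0,0,0],[0,0,0,0],[0,0,0,0],[0,0,0,0]]
  ],
  "gripper": 1
}}

```text
t: 4.28
tool_pos: [0.5688, 0.0527, 0.0509]
tool_rot: [1.325, 1.13, -1.323]
contact_force: [1.0, -0.0, 4.6]
opening: 0.036
```

```bash
python3 -c "
from h import *
plan(.535,-.30,.16,81)"
```

```text
shift [-0.4364  0.0878  1.4146] turn 0.000 (or -2.000) cur yaw -99.0 q6 1.69 t 4.2833
```

Emit:
{"method": "move_arm", "body": {
  "increments": [
    [[-0.06,0,0,0],[-0.12,0,0,0],[-0.12,0,0,0],[-0.1,0.008,0.05,0],[-0.036,0.008,0.12,0],[0,0.008,0.14,0],[0,0.008,0.14,0],[0,0.008,0.14,0],[0,0.008,0.14,0],[0,0.008,0.14,0],[0,0.008,0.14,0],[0,0.008,0.14,0],[0,0.008,0.13,0],[0.05,0.008,0.095,0],[0.1,0,0.04,0],[0.12,0,0,0],[0.08,0,0,0],[0,0,0,0],[0,0,0,0]]
  ]
}}

```text
t: 5.87
tool_pos: [0.5331, -0.2992, 0.0695]
tool_rot: [1.324, 1.135, -1.326]
contact_force: [0.2, 1.2, 0.2]
opening: 0.0355
```

Emit:
{"method": "move_arm", "body": {
  "increments": [
    [[0,0,0,0],[0,0,0,0],[0,0,0,0],[0,0,0,0],[0,0,0,0],[0,0,0,0]]
  ],
  "gripper": 0
}}

```text
t: 6.37
tool_pos: [0.5348, -0.3002, 0.0723]
tool_rot: [1.324, 1.13, -1.323]
contact_force: [0.7, 0.2, -0.8]
opening: 0.0851
```

```bash
python3 -c "
from h import *
plan(.531,-.047,.16,86)"
```

```text
shift [-0.3517 -0.1729 -0.9977] turn -0.055 (or 1.945) cur yaw -99.0 q6 1.09 t 6.3667
```

Emit:
{"method": "move_arm", "body": {
  "increments": [
    [[-0.08,0,0,0],[-0.12,0,0,0],[-0.12,-0.005,-0.03,0],[-0.032,-0.024,-0.12,0],[0,-0.024,-0.14,0],[0,-0.024,-0.14,0],[0,-0.024,-0.14,0],[0,-0.024,-0.14,0],[0,-0.024,-0.14,0],[0,-0.024,-0.1,0],[0.02,0,-0.048,-0.055],[0.08,0,0,0],[0.12,0,0,0],[0.12,0,0,0],[0.06,0,0,0],[0.035,0,0,0],[0,0,0,0],[0,0,0,0]]
  ]
}}

```text
t: 7.87
tool_pos: [0.5311, -0.047, 0.0513]
tool_rot: [1.261, 1.175, -1.261]
contact_force: [-0.1, 0.7, -0.4]
opening: 0.0855
```

Emit:
{"method": "move_arm", "body": {
  "increments": [
    [[0,0,0,0],[0,0,0,0],[0,0,0,0],[0,0,0,0],[0,0,0,0],[0,0,0,0],[0,0,0,0],[0,0,0,0]]
  ],
  "gripper": 1
}}

```text
t: 8.53
tool_pos: [0.5316, -0.0471, 0.0518]
tool_rot: [1.262, 1.174, -1.26]
contact_force: [-0.5, -1.0, 5.9]
opening: 0.0338
```

```bash
python3 -c "
from h import *
plan(.465,-.303,.16,86)"
```

```text
shift [-0.4328 -0.1927  1.0401] turn -0.001 (or 1.999) cur yaw -94.0 q6 1.41 t 8.5333
```

Emit:
{"method": "move_arm", "body": {
  "increments": [
    [[-0.06,0,0,0],[-0.12,0,0,0],[-0.12,0,0,0],[-0.1,-0.01,0.05,0],[-0.033,-0.024,0.12,0],[0,-0.026,0.14,0],[0,-0.026,0.14,0],[0,-0.026,0.14,0],[0,-0.026,0.14,0],[0,-0.026,0.14,0],[0.02,-0.029,0.11,0],[0.08,0,0.06,0],[0.12,0,0,0],[0.1,0,0,0],[0.03,0,0,0],[0,0,0,0],[0,0,0,0]]
  ]
}}

```text
t: 9.95
tool_pos: [0.4643, -0.3026, 0.0716]
tool_rot: [1.261, 1.176, -1.261]
contact_force: [0.0, -0.4, 0.6]
opening: 0.0336
```

Emit:
{"method": "move_arm", "body": {
  "increments": [
    [[0,0,0,0],[0,0,0,0],[0,0,0,0],[0,0,0,0],[0,0,0,0],[0,0,0,0]]
  ],
  "gripper": 0
}}

```text
t: 10.45
tool_pos: [0.4645, -0.3029, 0.072]
tool_rot: [1.261, 1.174, -1.261]
contact_force: [-0.8, -0.2, 0.4]
opening: 0.0849
```

```bash
python3 -c "
from h import *
plan(.483,.330,.28,30)
im=ctrl.get_image('wrist'); print(np.array(im['tool_from_camera']).round(3))"
```

```text
shift [-0.8332 -0.1042 -2.5302] turn 0.622 (or -1.378) cur yaw -94.0 q6 0.93 t 10.45
[[ 0.001  0.306 -0.952 -0.128]
 [-0.001  0.952  0.306  0.078]
 [ 1.     0.001  0.001  0.001]
 [ 0.     0.     0.     1.   ]]
```

Emit:
{"method": "move_arm", "body": {
  "increments": [
    [[-0.1,0,0,0],[-0.14,0,0,0],[-0.14,0,0,0],[-0.1,-0.006,-0.12,0],[-0.03,-0.006,-0.15,0],[-0.03,-0.006,-0.15,0],[-0.03,-0.006,-0.15,0],[-0.03,-0.006,-0.15,0],[-0.03,-0.006,-0.15,0],[-0.03,-0.006,-0.15,0],[-0.03,-0.006,-0.15,0],[-0.03,-0.006,-0.15,0],[-0.03,-0.006,-0.15,0],[-0.03,-0.006,-0.15,0],[-0.03,-0.006,-0.15,0],[-0.03,-0.006,-0.15,0],[0,-0.006,-0.15,0],[0,-0.006,-0.15,0],[0,-0.006,-0.15,0],[0,-0.006,-0.15,0]]
  ]
}}

```text
t: 12.17
tool_pos: [0.483, 0.3294, 0.2816]
tool_rot: [1.261, 1.175, -1.261]
contact_force: [-0.0, -0.8, -0.1]
opening: 0.0851
```

Emit:
{"method": "move_arm", "body": {
  "increments": [
    [[0,0,-0.04,0],[0,0,0,-0.0766],[0,0,0,-0.0766],[0,0,0,-0.0766],[0,0,0,-0.0766],[0,0,0,-0.0766],[0,0,0,-0.0766],[0,0,0,-0.0766],[0,0,0,-0.0766],[0,0,0,-0.0766],[0,0,0,-0.0766],[0,0,0,-0.0766],[0,0,0,-0.0766],[0,0,0,-0.0766],[0,0,0,-0.0766],[0,0,0,-0.0766],[0,0,0,-0.0766],[0,0,0,-0.0766],[0,0,0,-0.0766]]
  ]
}}

```text
t: 13.75
tool_pos: [0.4841, 0.3368, 0.2814]
tool_rot: [-0.416, 1.531, 0.415]
contact_force: [-0.3, 0.0, 0.6]
opening: 0.0855
```

```bash
python3 - <<'E'
from h import *
np.set_printoptions(precision=4,suppress=True)
plan(.483,.330,.101,30)
im,w=look("wrist"); save(im,"w1.png")
p=w.reshape(-1,3); p=p[~np.isnan(p[:,0])]
def rect(q):
    (c,s,a)=cv2.minAreaRect((q[:,:2]*1000).astype(np.float32)); return np.array([*c,*s,a])
def box(p,lo,hi): return p[np.all((p>lo)&(p<hi),1)]
for nm,lo,hi in [("foot",[.40,.24,.006],[.57,.42,.018]),("rackclip",[.42,.27,.055],[.55,.38,.07]),("clip",[.42,.27,.095],[.55,.38,.13]),("cliptop",[.42,.27,.11],[.55,.38,.13])]:
    q=box(p,lo,hi)
    if len(q)>5: print(nm,len(q),q.mean(0),rect(q),q[:,2].max())
for nm in ["scene","top"]:
    im,w=look(nm); save(im,nm+"2.png")
    for t in ["foam_mid","offcut_mid"]:
        for d in ctrl.trace(nm,t)[:1]:
            q=w[d["region"]]; print(nm,t,round(d["score"],2),d["pixel"],np.nanmedian(q,0))
E
```

```text
shift [ 0.7218 -0.0209 -0.0172] turn 0.004 (or -1.996) cur yaw 30.4 q6 -0.05 t 13.75
foot 3569 [0.4797 0.3338 0.0113] [483.533  326.0927 100.1608 109.4548  29.9075] 0.015891625551044675
rackclip 118 [0.4813 0.3296 0.0643] [480.8591 324.8575  16.7962  89.0466  24.4813] 0.06954453395335314
clip 467 [0.4801 0.3304 0.1071] [481.1601 330.1876  50.0599  26.0879  29.6267] 0.11582496576867124
cliptop 189 [0.4805 0.3305 0.1134] [480.9848 330.2835  49.9786  25.6515  28.9015] 0.11582496576867124
scene foam_mid 0.82 [120.8, 200.1] [ 0.5394 -0.2929  0.0243]
scene offcut_mid 0.53 [107.7, 217.6] [ 0.4666 -0.2875  0.034 ]
top foam_mid 0.6 [223.8, 352.8] [ 0.5347 -0.2968  0.0378]
top offcut_mid 0.64 [248.3, 350.1] [ 0.4601 -0.2952  0.038 ]
```

View pics/w1.png

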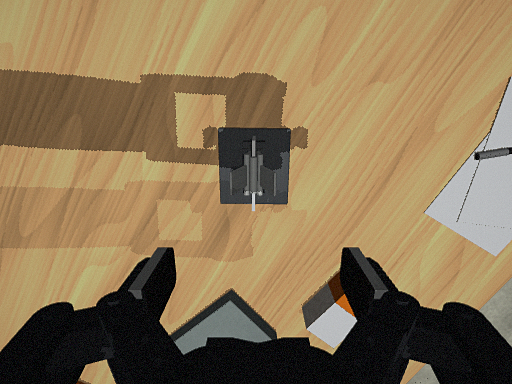

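View pics/scene2.png

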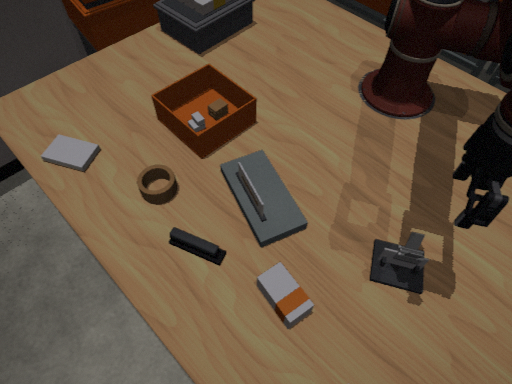

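The wrist view has the clip at (253,175), lined up between the fingers. The scene view has the foam (197,120) and the cardboard (218,108) in the bin, and the ledge is empty. Next I'll descend onto the handles.

Emit:
{"method": "move_arm", "body": {
  "increments": [
    [[0,-0.017,-0.022,0.008],[0.1,0,0,0],[0.12,0,0,0],[0.12,0,0,0],[0.12,0,0,0],[0.1,0,0,0],[0.08,0,0,0],[0.05,0,0,0],[0.032,0,0,0],[0,0,0,0],[0,0,0,0],[0,0,0,0]]
  ]
}}

```text
t: 15.1
tool_pos: [0.4825, 0.3315, 0.1029]
tool_rot: [-0.4, 1.53, 0.401]
contact_force: [0.2, 0.2, -0.5]
opening: 0.0855
```

```bash
python3 - <<'E'
from h import *
plan(.4815,.3303,.101,29.7)
im,w=look("wrist"); save(im,"w2.png")
E
```

```text
shift [ 0.0077 -0.0021 -0.0059] turn -0.004 (or 1.996) cur yaw 29.3 q6 -0.04 t 15.1
```

View pics/w2.png

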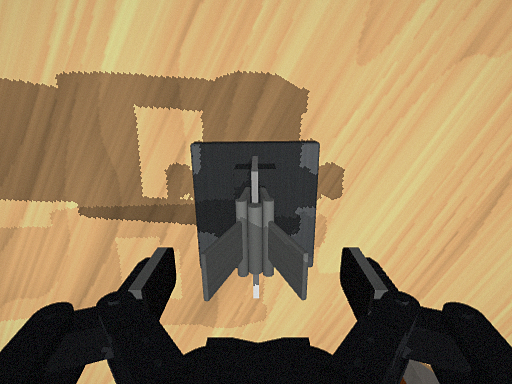

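The handles at columns 207 and 305 sit between the pads at 155 and 363, centred to within about 1 mm. I'll squeeze now.

Emit:
{"method": "move_arm", "body": {
  "increments": [
    [[0.006,-0.002,-0.006,-0.004],[0,0,0,0],[0,0,0,0],[0,0,0,0],[0,0,0,0],[0,0,0,0],[0,0,0,0],[0,0,0,0],[0,0,0,0],[0,0,0,0],[0,0,0,0],[0,0,0,0]]
  ],
  "gripper": 1,
  "squeeze": 35
}}

```text
t: 16.15
tool_pos: [0.4829, 0.3311, 0.1036]
tool_rot: [-0.404, 1.526, 0.407]
contact_force: [-0.6, -0.1, 10.0]
opening: 0.0179
```

```bash
python3 - <<'E'
from h import *
plan(.4815,.3303,.20,29.7); print(ctrl.get_obs()["contact_force"],ctrl.get_obs()["opening"])
im,w=look("wrist"); save(im,"w3.png")
E
```

```text
shift [-3.857e-01 -3.000e-04 -3.800e-03] turn -0.000 (or 2.000) cur yaw 29.7 q6 -0.04 t 16.15
[-0.60966124 -0.06117597 10.00907183] 0.017926823515671698
```

View pics/w3.png

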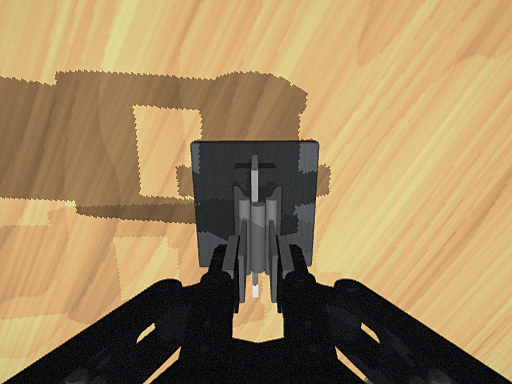

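Emit:
{"method": "move_arm", "body": {
  "increments": [
    [[-0.02,0,0,0],[-0.03,0,0,0],[-0.04,0,0,0],[-0.05,0,0,0],[-0.06,0,0,0],[-0.07,0,0,0],[-0.07,0,0,0],[-0.06,0,0,0],[-0.04,0,0,0],[-0.02,0,0,0],[0,0,0,0],[0,0,0,0]]
  ]
}}

```text
t: 17.2
tool_pos: [0.4801, 0.3297, 0.2142]
tool_rot: [-0.406, 1.533, 0.406]
contact_force: [-0.7, 0.4, -1.2]
opening: 0.0176
```

```bash
python3 - <<'E'
from h import *
np.set_printoptions(precision=4,suppress=True)
o=ctrl.get_obs(); print(o["contact_force"],o["opening"],o["tool_pos"]); plan(.6029,-.0167,.24,-19)
for n in ["scene","wrist","top"]:
    im,w=look(n); save(im,n+"4.png")
    for t in ["clip"]:
        for d in ctrl.trace(n,t)[:2]:
            q=w[d["region"]]; q=q[~np.isnan(q[:,0])]; print(n,t,round(d["score"],2),d["pixel"],np.median(q,0),np.percentile(q,2,axis=0),np.percentile(q,98,axis=0))
a=cv2.imread("pics/scene4.png"); cv2.imwrite("pics/s4c.png",cv2.resize(a[150:310,330:490],None,fx=3.5,fy=3.5,interpolation=cv2.INTER_CUBIC))
E
```

```text
[-0.666   0.3591 -1.1955] 0.017560975797830468 [0.4801 0.3297 0.2142]
shift [-0.1031 -1.4469 -0.2596] turn 0.541 (or -1.459) cur yaw 29.7 q6 -0.04 t 17.2
scene clip 0.86 [228.0, 428.1] [0.4878 0.3245 0.1785] [ 0.3299  0.3022 -0.0008] [0.5029 0.356  0.2277]
scene clip 0.25 [106.6, 218.1] [ 0.4675 -0.2886  0.0353] [ 0.4415 -0.3134  0.009 ] [ 0.485  -0.2805  0.041 ]
wrist clip 0.91 [233.9, 258.3] [0.4779 0.3356 0.1859] [0.4571 0.3061 0.0154] [0.4969 0.3554 0.2274]
top clip 0.62 [226.5, 132.9] [0.4819 0.3154 0.1838] [0.4664 0.303  0.1565] [0.4983 0.3293 0.2234]
```

View pics/s4c.png

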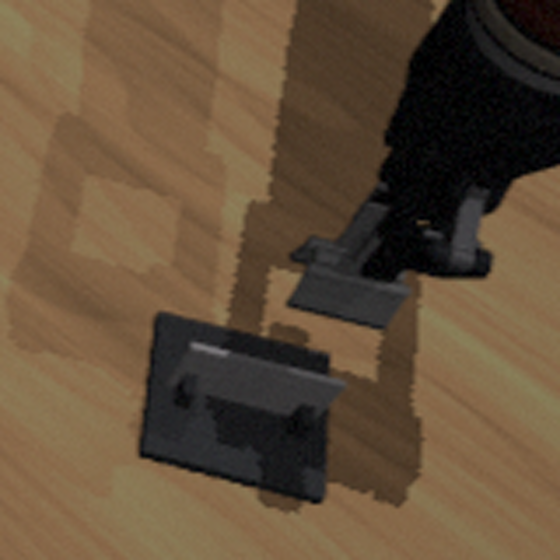

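The scene crop shows the clip off the rack, upright and hanging from the gripper, with its jaws open. Next I'll carry it to about 0.1 m above the card.

Emit:
{"method": "move_arm", "body": {
  "increments": [
    [[-0.02,-0.03,-0.005,0],[-0.02,-0.06,-0.01,0],[-0.02,-0.09,-0.015,0],[-0.02,-0.11,-0.02,0],[-0.02,-0.12,-0.02,0],[0,-0.12,-0.02,0],[0,-0.12,-0.02,0],[0,-0.12,-0.02,0],[0,-0.12,-0.02,0],[0,-0.12,-0.02,0],[0,-0.12,-0.02,0],[0,-0.12,-0.02,0],[0,-0.11,-0.02,0],[0,-0.1,-0.015,0],[0,-0.06,-0.01,0],[0,-0.03,-0.005,0],[0,-0.007,0,0]]
  ]
}}

```text
t: 18.92
tool_pos: [0.6168, -0.0417, 0.2396]
tool_rot: [-0.405, 1.533, 0.405]
contact_force: [-0.1, 0.8, -0.3]
opening: 0.018
```

Emit:
{"method": "move_arm", "body": {
  "increments": [
    [[0,0,0,0.03],[0,0,0,0.06],[0,0,0,0.065],[0,0,0,0.065],[0,0,0,0.065],[0,0,0,0.065],[0,0,0,0.065],[0,0,0,0.065],[0,0,0,0.04],[0,0,0,0.021],[0,0,0,0],[0,0,0,0]]
  ]
}}

```text
t: 19.92
tool_pos: [0.6164, -0.0394, 0.2396]
tool_rot: [0.259, 1.555, -0.258]
contact_force: [-0.2, -0.6, -0.4]
opening: 0.0178
```

```bash
cat >> h.py <<'E'
def box(p,lo,hi): return p[np.all((p>lo)&(p<hi),1)]
def infr(p,c,yaw):
    a=np.radians(yaw); M=np.array([[np.cos(a),-np.sin(a)],[np.sin(a),np.cos(a)]]); q=p.copy(); q[:,:2]=(p[:,:2]-c)@M; return q*1000
E
cat > m.py <<'E'
from h import *
import sys
np.set_printoptions(precision=1,suppress=True)
C=np.array([.6029,-.0167]); o=ctrl.get_obs(); print("open",o["opening"],"F",np.array(o["contact_force"]))
plan(.6029,-.0167,float(sys.argv[1]),-19)
print("TCP in card frame mm",infr(np.array([o["tool_pos"]]),C,-19))
for n in ["scene","top","wrist"]:
    im,w=look(n); save(im,n+sys.argv[2]+".png")
    p=w.reshape(-1,3); p=p[~np.isnan(p[:,0])]
    c=infr(box(p,[.52,-.1,.08],[.68,.07,.09]),C,-19); c=c[abs(c[:,0])<15]
    if len(c): print(n,"card top: x med",np.median(c[:,0]),"y",c[:,1].min(),c[:,1].max(),"z",np.percentile(c[:,2],90))
    for d in ctrl.trace(n,"clip")[:1]:
        q=w[d["region"]]; q=infr(q[~np.isnan(q[:,0])],C,-19); q=q[(abs(q[:,0])<35)&(abs(q[:,1])<45)&(q[:,2]>88)]
        if len(q)>5: print(n,"clip",round(d["score"],2),len(q),np.percentile(q,2,axis=0),np.percentile(q,98,axis=0))
E
python3 m.py .16 5
```

```text
open 0.01781690739541748 F [-0.2 -0.6 -0.4]
shift [ 0.3  0.1 -0.1] turn 0.001 (or -1.999) cur yaw -18.9 q6 0.14 t 19.9167
TCP in card frame mm [[ 20.2 -17.1 239.6]]
scene card top: x med 0.19636870309679494 y -64.84757473086914 65.29743521790897 z 85.86658070500918
scene clip 0.81 399 [  6.9 -36.7 183.6] [ 34.4   8.6 253.5]
wrist card top: x med 0.15736519260910384 y -19.28135825508093 63.86988583482434 z 85.21945368505567
wrist clip 0.74 3466 [  5.5 -38.5 185.8] [ 33.7   6.9 253.7]
```

Emit:
{"method": "move_arm", "body": {
  "increments": [
    [[0,0.015,-0.02,0],[0.02,0.028,-0.031,0],[0.05,0.02,-0.02,0],[0.06,0.003,-0.01,0],[0.06,0,0,0],[0.04,0,0,0],[0.01,0,0,0],[0,0,0,0],[0,0,0,0],[0,0,0,0]]
  ]
}}

```text
t: 21.05
tool_pos: [0.6035, -0.0185, 0.1807]
tool_rot: [0.26, 1.553, -0.26]
contact_force: [-0.3, 0.5, -1.4]
opening: 0.0178
```

```bash
python3 m.py .132 6
python3 - <<'E'
import cv2,numpy as np
a=cv2.imread("pics/scene6.png");b=cv2.imread("pics/wrist6.png")
a=cv2.resize(a[120:260,170:330],(549,480),interpolation=cv2.INTER_CUBIC)
cv2.imwrite("pics/c6.png",np.hstack([cv2.resize(a,(400,350)),cv2.resize(b,(400,350))]))
E
```

```text
open 0.017820395954757734 F [-0.3  0.5 -1.4]
shift [ 0.2  0.  -0. ] turn -0.000 (or 2.000) cur yaw -19.0 q6 0.18 t 21.05
TCP in card frame mm [[  1.2  -1.5 180.7]]
scene card top: x med 0.16969684138819977 y -66.69545002684656 64.28237797409456 z 85.67465685986517
scene clip 0.59 362 [-11.5 -22.2 123.4] [ 17.2  24.2 195.1]
top card top: x med -0.110983037853659 y -46.00673120059167 65.14713874013938 z 87.72930620344681
top clip 0.55 41 [-22.4 -24.8 123.7] [ -1.3  -8.1 227. ]
wrist card top: x med 0.054710684847589876 y -1.6846365543156372 63.949589530782376 z 85.18867651790796
wrist clip 0.7 3821 [-14.6 -22.5 123.7] [ 16.7  23.1 194.7]
```

View pics/c6.png

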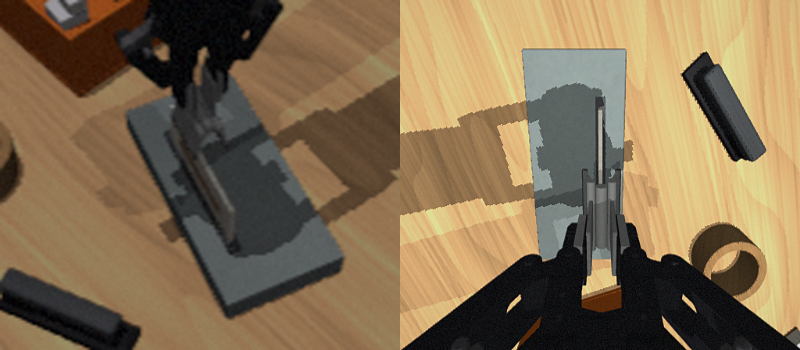

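The clip is open, upright and straddling the card line: jaws from -14.6 to 16.7 mm across and about ±23 mm along the card. I'll lower it 49 mm.

Emit:
{"method": "move_arm", "body": {
  "increments": [
    [[0.01,0,-0.004,0],[0.02,0,0,0],[0.03,0,0,0],[0.03,0,0,0],[0.03,0,0,0],[0.03,0,0,0],[0.025,0,0,0],[0.015,0,0,0],[0.007,0,0,0],[0,0,0,0],[0,0,0,0],[0,0,0,0],[0,0,0,0],[0,0,0,0],[0,0,0,0]]
  ]
}}

```text
t: 22.6
tool_pos: [0.6021, -0.0181, 0.1307]
tool_rot: [0.26, 1.554, -0.26]
contact_force: [-0.7, -0.6, -0.5]
opening: 0.0179
```

```bash
sed -i 's/q\[:,2\]>88/q[:,2]>60/' m.py; python3 m.py .1315 7
python3 - <<'E'
import cv2,numpy as np
a=cv2.imread("pics/scene7.png");b=cv2.imread("pics/wrist7.png")
cv2.imwrite("pics/c7.png",np.hstack([cv2.resize(a[80:220,150:310],(400,350),interpolation=cv2.INTER_CUBIC),cv2.resize(b[60:340,130:380],(400,448))[:350] if 0 else cv2.resize(b[100:340,120:394],(400,350),interpolation=cv2.INTER_CUBIC)]))
E
```

```text
open 0.017897595496340325 F [-0.7 -0.6 -0.5]
shift [-0.  0.  0.] turn -0.000 (or 2.000) cur yaw -19.0 q6 0.18 t 22.6
TCP in card frame mm [[ -0.3  -1.6 130.7]]
scene card top: x med 8.975012869756421 y -25.910291835368525 64.64640609729298 z 88.34584021639711
scene clip 0.66 330 [-12.3 -22.9  73.9] [ 16.   23.9 144.6]
top card top: x med -0.6074059979935427 y -44.2261093432216 59.82404453934135 z 87.2670064829169
top clip 0.58 26 [-15.6 -24.1  73.1] [ -3.3 -10.9 104.8]
wrist card top: x med -0.018999527717966955 y -66.40501348205093 63.93565493060825 z 85.89847525657757
wrist clip 0.68 3723 [-16.  -22.4  73.9] [ 14.9  23.1 144.5]
```

View pics/c7.png

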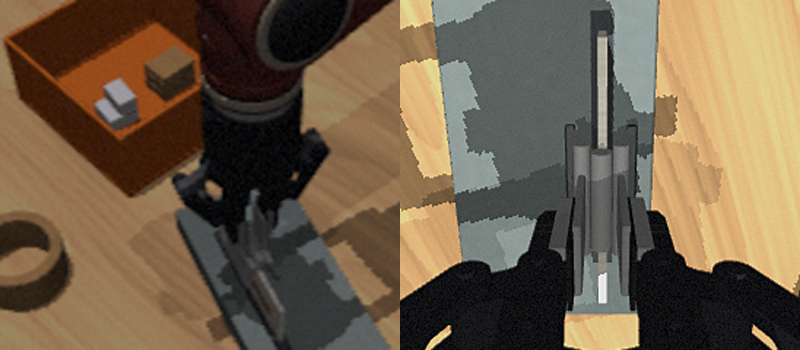

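The card edge runs between the open jaws. The tips are at z≈73.5 mm and the edge at 85 mm, the clip is centred to within 1 mm, and there is no contact force. I'll hand it in.

```bash
python3 -c "
from h import *
print(ctrl.finish_job()); o=ctrl.get_obs(); print(o['t'],o['tool_pos'],o['opening'],o['contact_force'])"
```

```text
the job is handed in; nothing more can be done
None
the job is handed in; nothing more can be done
```

Both offcuts are in the scrap bin. The clip is off its rack and held squeezed open, upright, over the middle of the card's top edge. I handed the job in at about 22.7 s.

**Last checks before handing in:**
- **Depth:** the jaw tips were about 11.5 mm below the card's edge. The clip's inner block should be about 7 mm above the edge, worked out from the handle height rather than seen directly.
- **Centring:** the clip was within about 1 mm of the card's middle, both across and along it.
- **Grip:** the fingers read 17.9 mm apart. That is about 1 mm less than the 19 mm given for fully squeezed handles, so I took the clip to be at its stop.
- **Contact:** force on the tool was about 1 N or less, so nothing was touching the card or stand.
- **Other objects:** I never moved near the carton, tape roll or stapler. I did not measure their positions again at the end.

**What disagreed:** the scene camera's last reading of the card's position was off because the clip was in the way, so I relied on the wrist camera there. I also overshot by about 26 mm while carrying the clip high above the stand, and corrected it before lowering.

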